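Stack a stepped plinth for the potted maple

TASK

First clear the chunky pine offcut off the green mat and lay it in the aluminium tray. Then stack the three flat boards into a neat stepped plinth in the middle of the mat, longest at the bottom, medium next and shortest on top, each lying flat, centred on the one below and square with it, and the pile square with the mat, lengthwise along it. Leave the glue bottle, clay pot, file and spring clamp where they are, and let go of everything.

Things in the scene. Friction and masses are not known exactly. Their poses are not given: they have to be found in the camera images.
- mat: thin green silicone mat, stuck down, 190 x 130 x 3 mm. Origin at the centre of its underside (its top is 3 mm above); x along its 190 mm length, z up. The plinth goes in its middle.
- tray: shallow open aluminium tray, fixed, 200 (x) x 170 (y) x 25 mm high, walls and floor 3 mm thick. Origin at the centre of its underside.
- offcut: chunky pine offcut, 80 (x) x 45 (y) x 42 (z) mm, lying loose on the mat at the start. Origin at the centre of its underside.
- offcut_mid (a point): the middle of the offcut's bulk, 21 mm above its origin
- rack: aluminium sloping rest, fixed, 160 (x) x 90 (y) mm at its feet, standing sideways to the robot (its +x points roughly to the robot's left). The medium board lies on its 34 mm wide slat, which rises 35 degrees towards the rest's +x and has a lip at the low end; the board overhangs the slat by 13 mm on each long edge, its underside centre 52 mm above the rest's origin (centre of its underside).
- long_board: planed pine board, 150 (x) x 60 (y) x 20 (z) mm, lying flat on the bench. Origin at the centre of its underside.
- medium_board: planed pine board, 120 (x) x 60 (y) x 20 (z) mm, lying on the sloping rest at the start, so tilted 35 degrees about its own y. Origin at the centre of its underside, z out of its upper face.
- short_board: planed pine board, 90 (x) x 60 (y) x 20 (z) mm, lying flat on the bench. Origin at the centre of its underside.
- glue_bottle: upright white plastic glue bottle, 60 mm diameter, 160 mm tall; leave alone. Origin at the centre of its underside.
- clay_pot: empty terracotta pot, mouth up, 80 mm across, 75 mm tall; leave alone. Origin at the centre of its underside.
- file: steel file with a wooden handle, about 230 mm long along its x (from -100 to +129 mm), 23 mm thick; leave alone. Origin on its underside near the ferrule.
- spring_clamp: orange plastic spring clamp lying flat, about 130 mm along x, 60 mm wide, 24 mm high; leave alone. Origin on its underside at the pivot.

How it is judged:
By the outcome, as a careful person would: the job done as asked, in the order asked, and still so for the second after the job is handed in, with the robot touching nothing.
It also fails if it takes over 72 s, if anything falls off the work surface, if the arm or the gripper's body presses on something with over 40 N, if the wrist force passes 120 N, or if a joint passes its speed limit or range.

ROBOT

A 6-joint arm with a two-finger parallel gripper is mounted at the origin on the work surface. World frame = base frame: x ahead of the robot, y to its left, z up, the work surface at z = 0. Lengths are in m, angles in degrees, forces in N, time in s.
With the tool pointing down it reaches from about 0.325 to 0.85 m from the base axis. Payload 15.5 kg.
Tool frame: the origin (TCP) lies midway between the tips of the shut fingers; the grasp point (between the pads) lies 19 mm behind it; z points along the fingers, y is the line along which they close (so a half turn about z gives the same grasp; the last joint's range is limited). The gripper opens to 91 mm and grips with 3 to 60 N. Pads are 32 mm wide; open, the fingers measure 118 mm over their backs; the gripper's body (76 mm by 178 mm) begins 60 mm behind the grasp point.
Start: joints at [-72.852, 28.281, 77.091, -0, 74.628, -5.472], TCP at [0.24, -0.577, 0.214] pointing down, gripper open.
Joint ranges: [-166.48, 166.48], [-47.26, 123.95], [12.59, 153.08], [-70.14, 250.14], [6.76, 159.57], [-176.63, 176.63]. Speed limits (degrees/s): [108.29, 108.29, 147.25, 172.46, 172.46, 172.46].

INTERFACE

Orientations are given as a 3x3 rotation matrix whose columns are the frame's x, y, z axes.
In Python, from bench import ctrl gives the robot as it stands. The module is installed in compiled form; this text tells all that it offers. Calls block until the motion is done:
- ctrl.goto(position, orientation): joint-space move of the TCP to a pose.
- ctrl.move_l(position, vel=0.15, ori=None, contact_N=None): straight line of the TCP; ori=None keeps the orientation; vel is the mean speed in m/s. With contact_N (N) it stops when the force on the tool has changed by that much, and returns True; else False.
- ctrl.movej(angles): joint-space move.
- ctrl.command_gripper(opening): opening from 0.0 (shut) to 1.0 (fully open); the grip force is fixed at half the most; returns when the fingers have stopped.
- ctrl.sleep(seconds).
- ctrl.ik(position, orientation): joint angles nearest the present ones, or None.
- ctrl.read_camera(name): name is "side" or "top"; returns the picture (480x640x3 uint8, blue, green, red); there is no depth.
- ctrl.camera_params(name): a dict with "fx", "fy", "cx", "cy" (pixels), "D" ([k1, k2, p1, p2, k3] as OpenCV has them; the pictures are not rectified), "pose" (4x4, takes a point from camera to world coordinates). Camera axes: x right, y up, looking along -z (the intrinsics and any distortion apply to the point x, -y, -z); pixel columns grow to the right and rows downward; lengths in m; the calibration is good to about 2 mm. A picture is of the moment at which its call begins. camera_params takes no time and is no camera call.
A pose or a line that the arm cannot do raises ctrl.MotionError and nothing moves.
- ctrl.sign_off(): hands the job in; it is judged then, once.
Readings, each from a call of its own:
- ctrl.current_t(): time.
- ctrl.current_q(): joint angles.
- ctrl.current_dq(): joint speeds.
- ctrl.current_effort(): joint torques, N m.
- ctrl.current_tool_pos(): TCP position.
- ctrl.current_eef_rot(): TCP orientation.
- ctrl.current_contact_force(): force on the tool from outside, world axes, zero at the start.
- ctrl.current_wrist_torque(): the same for the moment, N m.
- ctrl.current_grip_width(): opening from 0.0 (shut) to 1.0 (fully open).
- ctrl.current_grasp_force(): force on a finger pad.
Only numpy, scipy, OpenCV 4.12 (cv2) and the standard library are available. Lean on these libraries where they do the work, as an engineer would, in place of code of your own. Each camera call takes 0.05 s, during which the arm holds its last target. There are 200 camera calls.

## Working session

There is one attempt and no reset: what is moved stays moved. The work goes in short steps, each a Python script; the robot and the scene stay as the last script left them, time stands still between calls to the robot, and variables do not carry over. Pictures are saved under pics/ and viewed, at most 10 in all, crops included, and the job is handed in when it is done.

```bash
mkdir -p pics; python3 - <<'E'
from bench import ctrl
import cv2
for n in("side","top"):
    cv2.imwrite(f"pics/{n}0.png",ctrl.read_camera(n)); p=ctrl.camera_params(n)
    print(n,[round(p[k],1) for k in("fx","fy","cx","cy")],p["D"]);print(p["pose"])
E
```

```text
side [525.2, 525.2, 314.2, 230.8] [-0.09549607  0.          0.          0.          0.        ]
[[ 0.72379552  0.39062314 -0.56880014 -0.1719209 ]
 [-0.68968839  0.43489457 -0.57896168 -0.65646735]
 [ 0.02121226  0.81134473  0.58418299  0.72879279]
 [ 0.          0.          0.          1.        ]]
top [499.3, 499.3, 319.1, 243.5] [-0.03860202  0.          0.          0.          0.        ]
[[ 9.87074102e-04  9.91275675e-01 -1.31801220e-01  3.13134133e-01]
 [-9.99647570e-01 -2.51837520e-03 -2.64271477e-02 -1.33881249e-02]
 [-2.65285136e-02  1.31780855e-01  9.90923834e-01  1.27400915e+00]
 [ 0.00000000e+00  0.00000000e+00  0.00000000e+00  1.00000000e+00]]
```

View pics/top0.png

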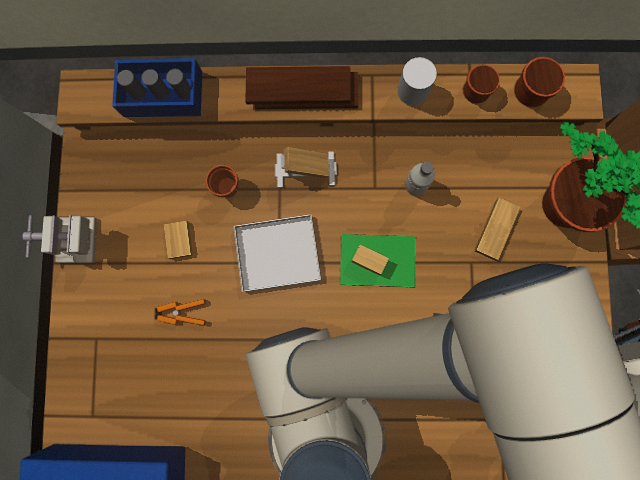

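View pics/side0.png

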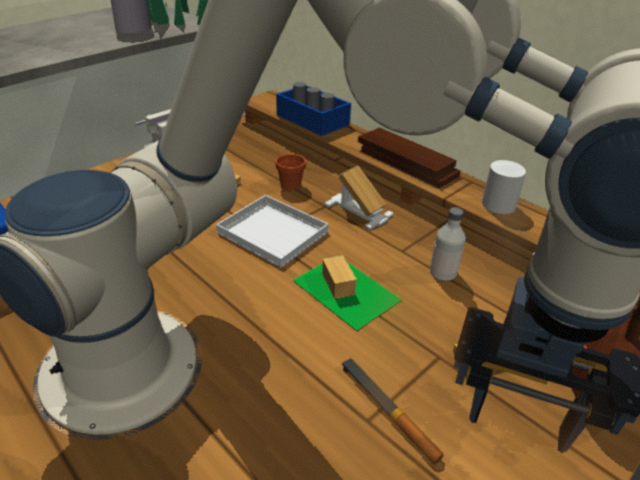

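```bash
cat > h.py <<'E'
import numpy as np, cv2
from bench import ctrl
def ray(cam,px):
    p=ctrl.camera_params(cam); K=np.array([[p["fx"],0,p["cx"]],[0,p["fy"],p["cy"]],[0,0,1]])
    u=cv2.undistortPoints(np.float64(px).reshape(-1,1,2),K,np.array(p["D"])).reshape(-1,2)
    d=np.c_[u[:,0],-u[:,1],-np.ones(len(u))]@p["pose"][:3,:3].T
    return p["pose"][:3,3],d
def onplane(cam,px,z):
    o,d=ray(cam,px); return o+d*((z-o[2])/d[:,2])[:,None]
def proj(cam,X):
    p=ctrl.camera_params(cam); K=np.array([[p["fx"],0,p["cx"]],[0,p["fy"],p["cy"]],[0,0,1]])
    T=np.linalg.inv(p["pose"]); c=np.atleast_2d(X)@T[:3,:3].T+T[:3,3]
    return cv2.projectPoints(c*[1,-1,-1],np.zeros(3),np.zeros(3),K,np.array(p["D"]))[0].reshape(-1,2)
E
python3 - <<'E'
import cv2,numpy as np
t=cv2.imread("pics/top0.png")
rs=[(465,190,64,76),(155,210,50,60),(268,138,76,55),(335,228,86,64)]
out=[cv2.resize(cv2.resize(t[y:y+h,x:x+w],None,fx=5,fy=5,interpolation=cv2.INTER_CUBIC)[:295,:395],None,fx=1,fy=1) for x,y,w,h in rs]
c=np.zeros((600,800,3),np.uint8)
for i,o in enumerate(out): c[(i//2)*300:(i//2)*300+o.shape[0],(i%2)*400:(i%2)*400+o.shape[1]]=o
cv2.imwrite("pics/crop1.png",c)
hsv=cv2.cvtColor(t,cv2.COLOR_BGR2HSV)
for n,(x,y) in dict(long=(498,229),short=(178,240),med=(308,162),off=(370,259),t1=(470,215),t2=(150,240),t3=(260,150),t4=(440,300),mat=(400,275)).items(): print(n,hsv[y-1:y+2,x-1:x+2].reshape(-1,3).mean(0).round())
E
```

```text
long [ 17. 144. 170.]
short [ 18. 142. 187.]
med [ 17. 146. 143.]
off [ 18. 139. 187.]
t1 [ 16. 160. 151.]
t2 [ 15. 160. 146.]
t3 [ 15. 158. 119.]
t4 [ 15. 156. 156.]
mat [ 63. 166. 143.]
```

View pics/crop1.png

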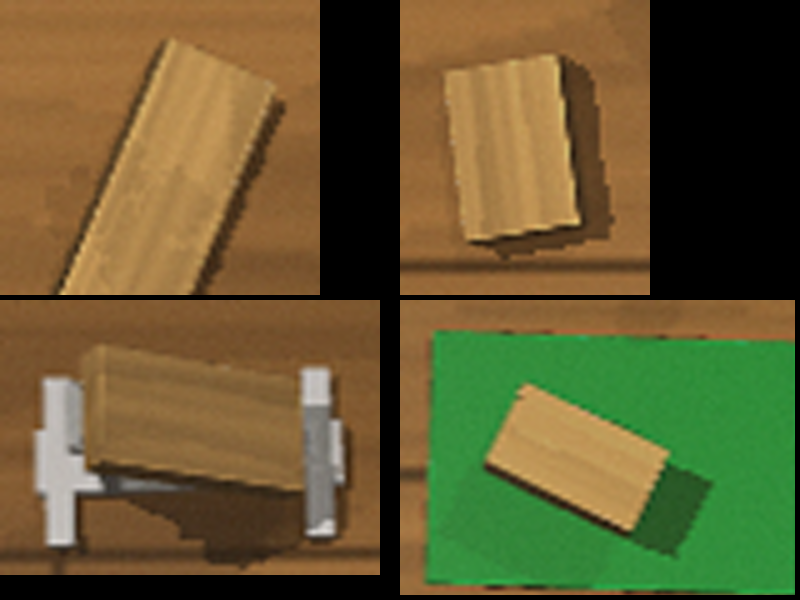

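```bash
cat >> h.py <<'E'
def refine(g,quad,r=2.5):
    """fit each side of a bright quad to the steepest outward brightness fall; return corners (subpixel)"""
    q=np.float64(quad); c=q.mean(0); L=[]
    s=np.arange(-r-.5,r+.51,.25)
    for i in range(4):
        a,b=q[i],q[(i+1)%4]; t=(b-a)/np.linalg.norm(b-a); n=np.array([t[1],-t[0]])
        if n@((a+b)/2-c)<0:n=-n
        P=[]
        for f in np.linspace(.12,.88,40):
            m=a+(b-a)*f+s[:,None]*n
            v=cv2.remap(g,np.float32(m[:,0]),np.float32(m[:,1]),cv2.INTER_LINEAR).ravel()
            d=v[4:]-v[:-4]; P.append(m[np.argmin(d)+2])
        vx,vy,x,y=cv2.fitLine(np.float32(P),cv2.DIST_HUBER,0,.01,.01).ravel()
        L.append(np.cross([x,y,1],[x+vx,y+vy,1]))
    X=[np.cross(L[i-1],L[i]) for i in range(4)]
    return np.array([p[:2]/p[2] for p in X])
def rect(cam,g,quad,z):
    """centre, x-axis yaw (deg, long side), and side lengths of a rect on plane z"""
    X=onplane(cam,refine(g,quad),z); c=X.mean(0)
    e=[np.linalg.norm(X[(i+1)%4]-X[i]) for i in range(4)]
    u=X[1]-X[0]+X[2]-X[3]; v=X[2]-X[1]+X[3]-X[0]
    l=u if np.linalg.norm(u)>np.linalg.norm(v) else v
    return c,np.degrees(np.arctan2(l[1],l[0]))%180,np.round(e,4)
E
python3 - <<'E'
from h import *
t=cv2.imread("pics/top0.png"); g=t.astype(np.float32).mean(2)
Q=dict(long=([(499.4,198),(520.4,207.6),(496,261),(476,252)],.02),short=([(164,224.4),(186.6,221),(191,255.2),(168.2,258.4)],.02),off=([(360,244.8),(388.6,258.4),(381.4,274.6),(352.2,260.6)],.045))
for n,(q,z) in Q.items(): print(n,*rect("top",g,q,z),refine(g,q).round(1).tolist())
q=[(289,147.4),(328,153.6),(328.6,176),(287.4,171.6)]
r=refine(g,q); print(r.round(1).tolist())
zs=[.0684+.0344,.0684-.0344]*1
X=np.array([onplane("top",r[i:i+1],z)[0] for i,z in enumerate([.1028,.034,.034,.1028])]);print("med\n",X.round(4),np.linalg.norm(X-np.roll(X,-1,0),axis=1).round(4))
h=cv2.cvtColor(t,cv2.COLOR_BGR2HSV)
def big(m):
    return max(cv2.findContours(m,cv2.RETR_EXTERNAL,cv2.CHAIN_APPROX_NONE)[0],key=cv2.contourArea).reshape(-1,2)
for n,m,z in(("mat",cv2.inRange(h,(50,80,40),(80,255,255)),.003),("tray",cv2.inRange(h[200:300,230:330],(0,0,80),(180,70,255)),.025)):
    p=big(m).astype(float)+(0 if n=="mat" else [230,200])
    W=onplane("top",p,z); c,s,a=cv2.minAreaRect(np.float32(W[:,:2]*1000)); print(n,c,s,a)
    if n=="mat":
        b=cv2.boxPoints(cv2.minAreaRect(np.float32(p))); g2=-h[...,0].astype(np.float32); g2=t[...,1].astype(np.float32)-t[...,2]
        print("mat ref",*rect("top",g2,b,.003))
# side-view mat cross-check
s=ctrl.read_camera("side"); hs=cv2.cvtColor(s,cv2.COLOR_BGR2HSV)
p=big(cv2.inRange(hs,(50,80,40),(80,255,255))).astype(float)
c,sz,a=cv2.minAreaRect(np.float32(onplane("side",p,.003)[:,:2]*1000)); print("mat side",c,sz,a)
E
```

```text
long [ 0.51837153 -0.43392424  0.02      ] 154.9535545575254 [0.0593 0.1496 0.0597 0.1502] [[498.7, 196.9], [520.1, 206.6], [497.9, 259.7], [475.9, 249.8]]
short [0.49254529 0.38574455 0.02      ] 9.313043602180556 [0.0593 0.0888 0.0603 0.0896] [[163.3, 224.1], [185.7, 220.1], [190.2, 253.9], [167.2, 258.2]]
off [ 0.43807054 -0.10662855  0.045     ] 63.83341526633521 [0.0792 0.0448 0.0797 0.0438] [[359.7, 244.1], [388.7, 257.9], [380.6, 274.0], [351.5, 259.7]]
[[286.4, 146.1], [329.3, 153.7], [330.6, 176.2], [287.0, 169.5]]
med
 [[ 0.7089  0.0979  0.1028]
 [ 0.7107 -0.0064  0.034 ]
 [ 0.6513 -0.0095  0.034 ]
 [ 0.65    0.0958  0.1028]] [0.1249 0.0595 0.1258 0.0589]
mat (439.4811096191406, -128.25320434570312) (189.95620727539062, 129.48179626464844) 87.89139556884766
mat ref [ 0.43941506 -0.12843175  0.003     ] 87.90304793175237 [0.1282 0.1897 0.131  0.1879]
tray (456.8362731933594, 127.75213623046875) (170.56004333496094, 201.50025939941406) 8.379524230957031
mat side (440.9621276855469, -129.77308654785156) (190.34034729003906, 129.41162109375) 87.85794830322266
```

```bash
cat >> h.py <<'E'
def down(deg):
    """tool pointing down, fingers closing along world angle deg (half turn chosen by nearest wrist angle)"""
    a=np.radians(deg); y=np.array([np.cos(a),np.sin(a),0]); z=np.array([0,0,-1.]); return np.c_[np.cross(y,z),y,z]
def best(p,R):
    q0=np.array(ctrl.current_q()); o=[]
    for s in(1,-1):
        Q=R@np.diag([s,s,1]); q=ctrl.ik(p,Q)
        if q is not None:o.append((np.abs(np.array(q)-q0).max()+.3*abs(q[5]),Q))
    return min(o,key=lambda v:v[0])[1]
B=np.array([.0007,-.0007,0])   # half of the top/side camera disagreement
def over(xy,z,R,b=True):
    p=np.array([xy[0],xy[1],z])+(B if b else 0); R=best(p,R); ctrl.goto(p,R); return p,R
def pick(xy,deg,z,lift):
    p,R=over(xy,z+.09,down(deg)); ctrl.move_l(p-[0,0,.09],vel=.2)
    ctrl.command_gripper(0.0); print("width",ctrl.current_grip_width()*91,"F",ctrl.current_grasp_force())
    ctrl.move_l(p+[0,0,lift],vel=.25)
def place(xy,deg,z,h=.1,op=1.0):
    p,R=over(xy,z+h,down(deg)); ctrl.move_l(p-[0,0,h-.008],vel=.2)
    c=ctrl.move_l(p-[0,0,h+.002],vel=.03,contact_N=4)
    print("contact",c,"z err",ctrl.current_tool_pos()[2]-z)
    ctrl.command_gripper(op); ctrl.move_l(p,vel=.25)
E
python3 - <<'E'
from h import *
pick((.4381,-.1066),153.8,.015,.05)
place((.4568,.1278),8.4,.0155)
print(ctrl.current_t(),ctrl.current_grip_width(),ctrl.current_q())
cv2.imwrite("pics/top1.png",ctrl.read_camera("top"));cv2.imwrite("pics/side1.png",ctrl.read_camera("side"))
t=cv2.imread("pics/top0.png")
c=cv2.resize(cv2.imread("pics/side1.png")[130:260,180:440],None,fx=3,fy=3,interpolation=cv2.INTER_CUBIC);cv2.imwrite("pics/crop2.png",c)
E
```

```text
width 45.41769281828468 F 30.000715255737305
contact True z err -0.0009427362370649818
7.425 0.9973620763622594 [ 8.31711758e+00  2.41745427e+01  1.04560379e+02  7.81010801e-04
  5.11450931e+01 -6.77862428e-02]
```

View pics/crop2.png

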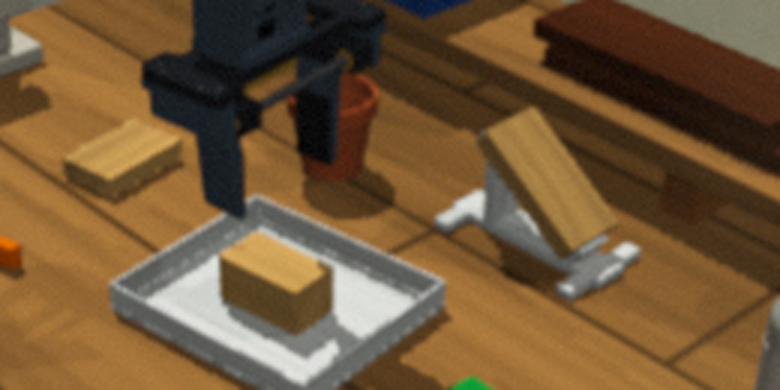

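```bash
python3 - <<'E'
from h import *
g=cv2.imread("pics/side1.png").astype(np.float32).mean(2)
r=refine(g,[(341,176),(357.7,166.7),(385.7,206.8),(370,215)]);print(r.round(1).tolist())
X=np.array([onplane("side",r[i:i+1],z)[0] for i,z in enumerate([.1028,.1028,.034,.034])]);print(X.round(4),X.mean(0),np.linalg.norm(X-np.roll(X,-1,0),axis=1).round(4))
pick((.5184,-.4339),64.95,.005,.06)
place((.4395,-.1283),177.9,.008)
print(ctrl.current_t())
p=ctrl.current_tool_pos(); ctrl.goto(np.array([.5,.1,.25]),best(np.array([.5,.1,.25]),down(180)))
print(ctrl.current_t())
im=ctrl.read_camera("top");cv2.imwrite("pics/top2.png",im);cv2.imwrite("pics/side2.png",ctrl.read_camera("side"))
c=np.hstack([cv2.resize(im[225:295,330:425],None,fx=4,fy=4,interpolation=cv2.INTER_CUBIC),cv2.resize(im[130:200,260:350],None,fx=4,fy=4,interpolation=cv2.INTER_CUBIC)])
cv2.imwrite("pics/crop3.png",c)
E
```

```text
[[341.1, 173.0], [357.4, 164.8], [387.5, 205.2], [372.1, 215.5]]
[[ 0.6511  0.0938  0.1028]
 [ 0.7116  0.0955  0.1028]
 [ 0.712  -0.0102  0.034 ]
 [ 0.6497 -0.0147  0.034 ]] [0.68109497 0.04110472 0.0684    ] [0.0605 0.1262 0.0625 0.1285]
width 59.957984484057114 F 30.001188218593597
contact True z err 1.4058573254836781e-05
15.1167
16.1833
```

View pics/crop3.png

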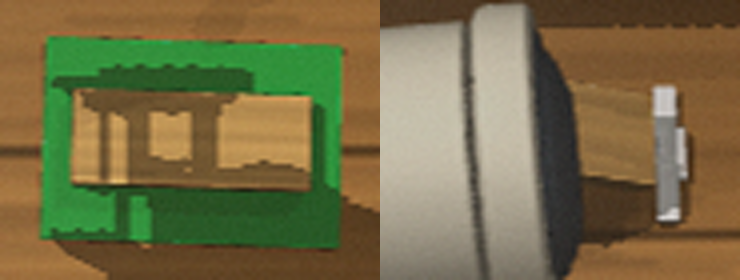

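```bash
python3 - <<'E'
from h import *
a=np.radians(90.85);t=np.radians(35);u=np.array([np.cos(a),np.sin(a),0]);k=np.array([0,0,1.])
n=k*np.cos(t)-u*np.sin(t); y=np.cross(k,u); R=np.c_[np.cross(y,-n),y,-n]
tcp=np.array([.6806,.0446,.0684])-.015*n
R=best(tcp+.09*n,R); ctrl.goto(tcp+.09*n,R)
print("hit",ctrl.move_l(tcp,vel=.12,contact_N=15))
ctrl.command_gripper(0.); print("width",ctrl.current_grip_width()*91,ctrl.current_grasp_force(),ctrl.current_contact_force())
ctrl.move_l(tcp+.1*n,vel=.2)
place((.4395,-.1283),177.9,.028)
p=np.array([.42,.25,.25]); ctrl.goto(p,best(p,down(99.3)))
print(ctrl.current_t())
im=ctrl.read_camera("top");cv2.imwrite("pics/top3.png",im);s=ctrl.read_camera("side");cv2.imwrite("pics/side3.png",s)
c=np.hstack([cv2.resize(im[225:295,330:425],None,fx=4,fy=4,interpolation=cv2.INTER_CUBIC),cv2.resize(s[240:310,290:395],None,fx=4,fy=4,interpolation=cv2.INTER_CUBIC)])
cv2.imwrite("pics/crop4.png",c)
E
```

```text
hit False
width 59.92618010949918 29.89705502986908 [-0.56443497 -2.37226045  3.80480293]
contact True z err -0.0007390068044973337
24.0583
```

View pics/crop4.png

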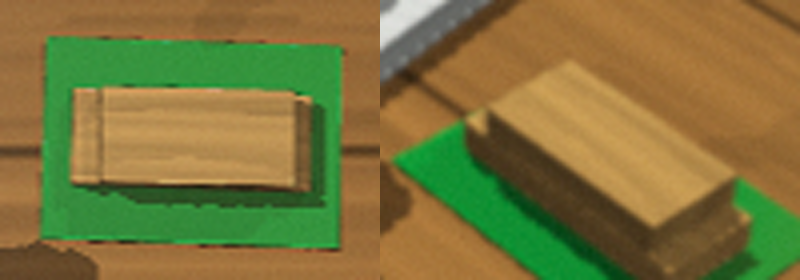

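```bash
python3 - <<'E'
from h import *
g=cv2.imread("pics/top3.png").astype(np.float32).mean(2)
f=lambda q:(np.array(q)+.5)/4-.5+[330,225]
u=np.array([np.cos(np.radians(87.9)),np.sin(np.radians(87.9))]); v=np.array([u[1],-u[0]])
m=np.array([.4395,-.1283])
for n,q,z in(("med",f([(102,90),(297,95),(295,190),(101,184)]),.043),("long",f([(73,88),(313,97),(310,190),(72,184)]),.023)):
  for w,pts in(("eye",q),("ref",refine(g,q,1.5))):
    X=onplane("top",pts,z)[:,:2]; print(n,w,"ends along mat x (mm)",((X-m)@u*1e3).round(1),"across",((X-m)@v*1e3).round(1))
gs=cv2.imread("pics/side3.png").astype(np.float32).mean(2)
q=(np.array([(488,112),(570,62),(735,180),(655,230)])-[380,0]+.5)/4-.5+[290,240]
for w,p in(("eye",q),("ref",refine(gs,q,1.5))):
    X=onplane("side",p,.043)[:,:2]; print("side med",((X-m)@u*1e3).round(1),((X-m)@v*1e3).round(1))
E
```

```text
med eye ends along mat x (mm) [ 59.3 -61.3 -61.   58.3] across [ 26.   27.  -31.9 -32.4]
med ref ends along mat x (mm) [ 58.1 -60.  -61.2  57. ] across [ 27.5  31.5 -28.2 -31.8]
long eye ends along mat x (mm) [ 76.8 -74.2 -73.2  75.6] across [ 29.2  28.6 -30.  -31.5]
long ref ends along mat x (mm) [ 74.8 -71.2 -74.2  76.9] across [ 29.9  33.8 -26.  -31. ]
side med [ 54.2  57.  -63.3 -62.9] [-30.6  29.8  27.6 -28.1]
side med [ 58.3  59.5 -61.3 -61.2] [-28.9  32.   32.3 -27.8]
```

```bash
python3 - <<'E'
from h import *
u=np.array([np.cos(np.radians(87.9)),np.sin(np.radians(87.9)),0]); m=np.array([.4395,-.1283,0])
p,R=over(m-.001*u,.11,down(177.9)); ctrl.move_l(p-[0,0,.082],vel=.15)
ctrl.command_gripper(0.); print(ctrl.current_grip_width()*91)
ctrl.move_l(p-[0,0,.077],vel=.04); ctrl.move_l(p-[0,0,.077]+.0018*u,vel=.02)
print(ctrl.move_l(p-[0,0,.084]+.0018*u,vel=.02,contact_N=4),ctrl.current_tool_pos()[2])
ctrl.command_gripper(1.); ctrl.move_l(p,vel=.25)
pick((.4925,.3857),99.3,.005,.08)
place((m+.0008*u)[:2],177.9,.048)
q=np.array([.42,.25,.25]); ctrl.goto(q,best(q,down(99.3)))
print(ctrl.current_t())
im=ctrl.read_camera("top");cv2.imwrite("pics/top4.png",im);s=ctrl.read_camera("side");cv2.imwrite("pics/side4.png",s)
c=np.hstack([cv2.resize(im[225:295,330:425],None,fx=4,fy=4,interpolation=cv2.INTER_CUBIC),cv2.resize(s[230:300,290:395],None,fx=4,fy=4,interpolation=cv2.INTER_CUBIC)])
cv2.imwrite("pics/crop5.png",c)
E
```

```text
59.9304725976672
True 0.02772962179865165
width 59.530932724697784 F 30.001292824745178
contact True z err 3.210799128443298e-05
38.275
```

View pics/crop5.png

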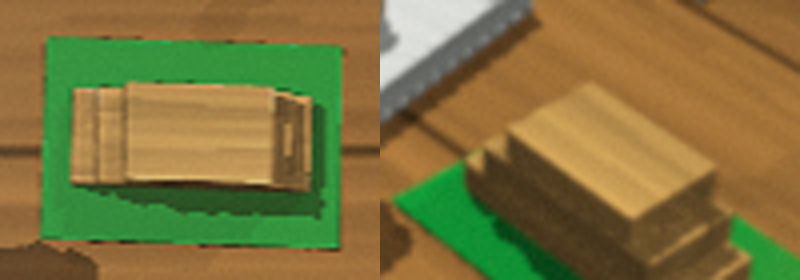

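View pics/top4.png

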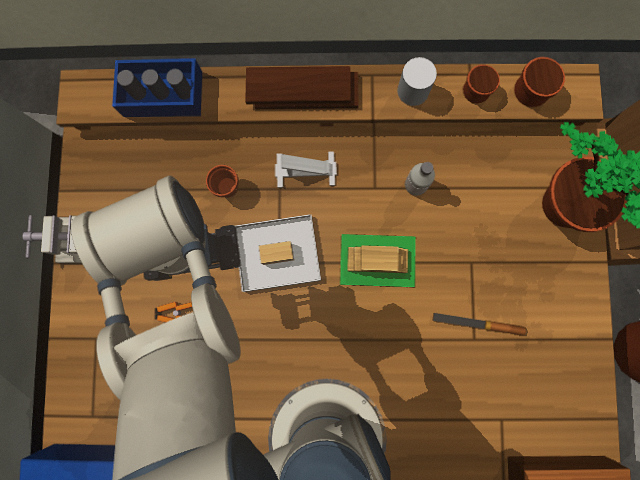

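The crop shows a three-step pile on the mat, with the long board's ends at columns 72 and 313 and the short board's at 127 and 274. The full view shows the offcut at (276,252) in the tray and the other items unmoved. Next I'll check the offsets in numbers.

```bash
python3 - <<'E'
from h import *
g=cv2.imread("pics/top4.png").astype(np.float32).mean(2)
f=lambda q:(np.array(q)+.5)/4-.5+[330,225]
u=np.array([np.cos(np.radians(87.9)),np.sin(np.radians(87.9))]); v=np.array([u[1],-u[0]]); m=np.array([.4395,-.1283])
q=f([(127,83),(274,90),(272,183),(127,180)])
for p in(q,refine(g,q,1.5)):
    X=onplane("top",p,.063)[:,:2]-m; print("short",(X@u*1e3).round(1),(X@v*1e3).round(1))
# side view, upper faces
gs=cv2.imread("pics/side4.png").astype(np.float32).mean(2)
q=(np.array([(508,131),(587,83),(717,165),(633,219)])-[380,0]+.5)/4-.5+[290,230]
for p in(q,refine(gs,q,1.5)):
    X=onplane("side",p,.063)[:,:2]-m; print("side short",(X@u*1e3).round(1),(X@v*1e3).round(1))
# brightness profile along the pile's axis, averaged over the middle of its width
for z,name in((.043,"med"),(.023,"long")):
    s=np.arange(-85,86,1.)/1e3; acc=0
    for w in np.linspace(-.018,.018,19):
        P=np.c_[m+s[:,None]*u+w*v,np.full(len(s),z)]; px=np.float32(proj("top",P)); acc=acc+cv2.remap(g,px[:,:1].copy(),px[:,1:].copy(),cv2.INTER_LINEAR).ravel()/19
    print(name,"-85..-40",acc[:46:1].astype(int).tolist(),"\n 40..85",acc[125:].astype(int).tolist())
E
```

```text
short [ 45.  -44.5 -44.3  43.4] [ 28.3  27.  -29.8 -31. ]
short [ 44.5 -44.3 -43.4  43.6] [ 28.2  30.7 -30.7 -29.7]
side short [ 42.3  45.1 -43.8 -45.3] [-28.4  29.3  32.8 -27.2]
side short [ 45.4  45.  -44.8 -44.8] [-28.8  31.1  33.  -28. ]
med -85..-40 [86, 87, 88, 88, 84, 78, 72, 65, 57, 56, 56, 56, 54, 54, 75, 98, 112, 116, 119, 105, 90, 83, 83, 83, 82, 82, 87, 95, 102, 101, 101, 95, 87, 81, 81, 81, 87, 97, 107, 119, 131, 135, 138, 139, 139, 139] 
 40..85 [137, 138, 133, 120, 108, 107, 108, 112, 120, 127, 127, 127, 127, 128, 129, 131, 133, 136, 139, 138, 127, 116, 112, 113, 115, 122, 129, 131, 131, 131, 131, 131, 134, 136, 136, 127, 118, 106, 94, 85, 84, 83, 84, 84, 85, 86]
long -85..-40 [88, 83, 78, 71, 64, 57, 56, 56, 56, 55, 54, 74, 96, 112, 116, 120, 107, 92, 83, 83, 84, 83, 82, 85, 92, 100, 101, 101, 98, 90, 82, 81, 81, 84, 93, 101, 113, 125, 134, 137, 140, 140, 140, 140, 139, 139] 
 40..85 [139, 132, 119, 109, 108, 109, 114, 121, 127, 128, 127, 127, 128, 129, 131, 133, 136, 138, 139, 128, 117, 112, 113, 115, 121, 128, 131, 131, 131, 131, 131, 133, 136, 138, 131, 123, 112, 100, 89, 85, 83, 83, 84, 84, 85, 86]
```

```bash
python3 -c "
from bench import ctrl
print(ctrl.sign_off())"
```

```text
the job is handed in; nothing more can be done
None
```

The job is handed in after about 38 s on the robot's clock: the offcut is in the tray and the plinth is stacked on the mat, all three boards within about 1.2 mm of the mat's centre lengthwise by the last pictures; the glue bottle, pot, file and clamp were not touched, and everything is released.

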